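# Chuck a hinge cutter in the cordless drill

### The arm

A 6-joint arm with a two-finger parallel gripper is mounted at the origin on the work surface. World frame = base frame: x ahead of the robot, y to its left, z up, the work surface at z = 0. Lengths are in m, angles in rad, forces in N, time in s.
With the tool pointing down it reaches from about 0.4 to 0.825 m from the base axis. Payload 7 kg.
Tool frame: the origin (TCP) lies at the very end of the fingers, on their centre line; the grasp point (between the pads) lies 19 mm behind it; z points along the fingers, y is the line along which they close (so a half turn about z gives the same grasp; the last joint's range is limited). The gripper opens to 88 mm and grips with 3 to 60 N. Pads are 19 mm wide; open, the fingers measure 130 mm over their backs; the gripper's body (78 mm by 193 mm) begins 47 mm behind the grasp point.
Start: joints at [-0.931, 0.359, 0.012, 0, -1.224, -0.288], TCP at [0.233, -0.634, 0.227] pointing down, gripper open.
Joint ranges: [-3.07, 3.07], [-1.43, 2.12], [-1.02, 1.25], [-3.03, 1.67], [-3.05, -0], [-3.03, 3.03]. Speed limits (rad/s): [2.39, 2.39, 3.01, 3.14, 3.14, 3.14].

### API

Orientations are given as [roll, pitch, yaw] about the fixed x, y, z axes, in that order (R = Rz(yaw) Ry(pitch) Rx(roll)).
In Python, from station import * gives the robot as it stands.
- The arm moves only by the tool servo_tool, never from a script. Its argument "moves" is a list of rows, each an object of numbers: "jaw": the opening, from 0 (shut) to 1 (fully open); "dx", "dy", "dz": the shift along the world's x, y, z in m; "roll": the turn about the world's z in degrees. A call has exactly 10 rows; each row shifts and turns the commanded pose from where the row before left it; what a row does not reach is not made up. A row lasts 1/8 s, in which the tool goes at most 62.5 mm and 10.7 degrees, less where a joint would pass 70% of its speed; a pose out of reach is approached as far as the arm can. A call with a gripper value outside its range is refused whole. The fingers move at their own pace and stop on an object; "newtons" is the grip in N (left out, the last holds). Time passes only in rows, so rows that do not move let the fingers close, or fill a call up. It gives the time, the measured TCP pose, the force, the opening and the grip force at its end, in the units of the state.
- get_state(): the state, without advancing time (a new reading comes with each control period).
- grab_frame(name): name is "scene" or "top" or "wrist"; returns (picture, depth): 400x640x3 uint8, red, green, blue; 400x640 float32, m along the optical axis (not along the pixel's ray), 0 where there is no reading.
- calibration(name): a dict with "intrinsics" (3x3 intrinsics, pixels), "k1" (the pictures are not rectified: a ray, as slopes to the right and down, at radius r is drawn at 1 + k1 r^2 times it, then the intrinsics apply), "R" (3x3) and "t" (3): a world point X has camera coordinates R X + t. Camera axes: x right, y down, z forward; pixel columns grow to the right and rows downward; lengths in m; the calibration is good to about 2 mm. A picture is of the moment at which its call begins: read the wrist's pose just before it. calibration takes no time and is no camera call; for the wrist camera it gives the pose at the moment of the call.
- job_done(): hands the job in; it is judged then, once.
The state is a dict: "t": time; "q": joint angles; "qd": joint speeds; "joint_efforts": joint torques, N m; "eef_pos": TCP position; "ee_rot": TCP orientation; "force": force on the tool from outside, world axes, zero at the start; "moment": the same for the moment, N m; "width": finger opening in m; "gripper_force": force on a finger pad.
Only numpy, scipy, OpenCV 4.12 (cv2) and the standard library are available. Lean on these libraries where they do the work, as an engineer would, in place of code of your own. Each camera call takes 0.05 s, during which the arm holds its last target. There are 200 camera calls.

### The job

A cordless drill rests nose-up in its wooden stand. Take the bit with the wide disc-shaped head from the bit rack, put it shank first into the drill's open chuck so that it stands fully home, then turn the black chuck sleeve clockwise (seen from above) until it will turn no further and all three jaws grip the shank firmly. Let go of everything; leave the other bit in the rack and do not disturb the detergent bottle and the screw jar.

Things in the scene. Friction and masses are not known exactly. Their poses are not given: they have to be found in the camera images.
- drill: Cordless drill fixed nose-up in a wooden stand. Origin on the table under the chuck; z up along the chuck's axis. Handle and battery stick out along its +x to 180 mm, 70 mm wide, up to 105 mm high; barrel 64 mm in diameter; stand 130 x 120 mm, 68 mm high. Torque collar under the sleeve: 50 mm in diameter, ends at 147 mm.
- chuck_seat (a point): Floor of the chuck's bore, on its axis, 165 mm above the table: where the foot of the shank rests when fully home (35 mm below the jaw tips). z up.
- chuck_mouth (a point): On the chuck's axis at the jaw tips, 200 mm above the table. The nose of the chuck is level with this. The sleeve just below can be gripped at any angle from above, round the standing bit.
- sleeve (a joint): Turn (rad) of the chuck sleeve, a ribbed black cylinder 43 mm in diameter, 150 to 198 mm above the table. 0 = fully open, grows clockwise seen from above; starts at 0 to 0.7, stop at 2.9. Jaws meet the shank at about 2.2 and are firm from about 2.6. Friction 0.3 N m, up to 0.3 more when tight; stays where left (may ease back 0.1 from the stop)..
- jaw0: One of three steel jaws, 120 degrees apart, driven inward together by the sleeve, 1.8 mm per rad. Origin at the top of its inner face, 9 mm from the chuck's axis with the sleeve at 0 (an 18 mm free opening); x points outward. Flat top, 11 mm wide, face 34 mm high.
- jaw1: Second jaw, likewise.
- jaw2: Third jaw, likewise.
- hinge_bit: The bit to fit, a loose steel hinge cutter, 60 g: shank 10 mm in diameter, 44 mm long, foot chamfered; disc head 30 mm in diameter, 10 mm thick, with a 3 mm centre point. Origin at the shank's foot, z towards the head. Starts upright in a rack hole, shank 22 mm deep, 22 mm free under the head. Grip it by the head. Home in the chuck it stands by itself, head top at 219 mm.
- hinge_bit_head (a point): Centre of the disc head of the bit to be fitted, 49 mm above its foot; 72 mm above the table at the start.
- plug_bit: The other bit, a loose plug cutter, to be left alone: the same shank, under a slender head 16 mm in diameter and 22 mm long. Origin at the foot of the shank. It stands in the other hole of the rack.
- rack: Wooden bit rack, a block 60 (x) x 190 (y) x 45 mm high, fixed to the table. Origin under its centre. Its two holes lie 50 mm either side of the centre along y, 11.5 mm wide and 22 mm deep; which bit stands in which varies.
- detergent: Blue detergent bottle, 72 mm in diameter, 190 mm high, left (+y) of the work; not to be disturbed. Origin under its centre.
- screw_jar: Glass jar with a steel lid, 60 mm in diameter, 75 mm high, right (-y) of the work; not to be disturbed. Origin under its centre.

How it is judged:
On the way, in this order (a step that is already met when the one before it is completed fails the run):
1. the wide-headed bit stands in the open chuck, shank down and fully home, let go (horizontal distance between hinge_bit and chuck_seat below 0.008 m and z of hinge_bit in the frame of chuck_seat between -0.004 and 0.004 m and angle between hinge_bit's own z axis and vertical below 0.3 rad and value of joint sleeve below 1.7 rad and contact force between the fingers and hinge_bit below 0.1 N), for 0.2 s.
2. the sleeve is turned clockwise until all three jaws grip the shank (contact force between each of jaw0, jaw1, jaw2 and hinge_bit above 4 N), for 0.2 s.
At the end, for the whole second after the job is handed in: The wide-headed bit stands fully home in the chuck (foot within 3 mm of the floor of the bore, within 2.5 mm of the chuck's axis, upright within 0.08 rad), at rest, with each of the three jaws pressing on it with more than 4 N and the sleeve turned beyond 2.4 rad (all of step 2 and horizontal distance between hinge_bit and chuck_seat below 0.0025 m and z of hinge_bit in the frame of chuck_seat between -0.004 and 0.003 m and angle between hinge_bit's own z axis and vertical below 0.08 rad and value of joint sleeve above 2.4 rad and linear speed of hinge_bit below 0.01 m/s); the robot touches nothing.
It fails at once if the other bit is disturbed (moved by more than 10 mm) (distance of plug_bit from where it was at the start of the episode above 0.01 m).
It fails at once if the detergent bottle or the screw jar is moved by more than 20 mm (distance of any of detergent, screw_jar from where it was at the start of the episode above 0.02 m).
It also fails if it takes over 54 s, if anything falls off the work surface, if the arm or the gripper's body presses on something with over 40 N, if the wrist force passes 120 N, or if a joint passes its speed limit or range.

## Working session

There is one attempt and no reset: what is moved stays moved. The work goes in short steps, Python scripts to look and compute and a tool call to move; the robot and the scene stay as the last step left them, time stands still between calls to the robot, and variables do not carry over. Pictures are saved under pics/ and viewed, at most 10 in all, crops included, and the job is handed in when it is done.

Besides the shell and the picture viewer there is one more tool, called after "Request:" as name(argument=value, ...) on one line, values as JSON. servo_tool: Moves the arm, as the interface text tells. Its arguments: {"type":"object","properties":{"moves":{"type":"array","items":{"type":"object","properties":{"jaw":{"type":"number"},"dx":{"type":"number"},"dy":{"type":"number"},"dz":{"type":"number"},"roll":{"type":"number"}}}},"newtons":{"type":"number"}},"required":["moves"]}

```bash
mkdir -p pics
cat > h.py <<'E'
from station import *
import numpy as np, cv2
def cloud(name):
    c=calibration(name); im,d=grab_frame(name)
    h,w=d.shape; u,v=np.meshgrid(np.arange(w),np.arange(h))
    K=np.array(c["intrinsics"]); 
    p=cv2.undistortPoints(np.stack([u,v],-1).reshape(-1,1,2).astype(np.float64),K,np.array([c["k1"],0,0,0.])).reshape(h,w,2)
    P=np.dstack([p[...,0]*d,p[...,1]*d,d]); X=(P-np.array(c["t"]))@np.array(c["R"])
    X[d<=0]=np.nan
    return im,d,X
def save(n,im): cv2.imwrite("pics/"+n+".png",cv2.cvtColor(im,cv2.COLOR_RGB2BGR))
E
python3 - <<'E'
from h import *
for n in("top","scene"):
    im,d,X=cloud(n); save(n+"0",im); np.savez("/tmp/"+n+"0.npz",im=im,X=X)
s=get_state(); print(s)
E
```

```text
{'t': 0.1, 'q': array([-9.30879437e-01,  3.59295067e-01,  1.11112531e-02, -3.09751593e-04,
       -1.22412899e+00, -2.88110508e-01]), 'qd': array([-0.00038279, -0.00180609,  0.00221621, -0.00099116, -0.00177027,
       -0.00176133]), 'joint_efforts': array([ 4.44035140e-04, -5.84162164e+01,  2.93753707e+01,  7.01552868e+00,
        1.01687363e-02, -7.44219960e-05]), 'eef_pos': array([ 0.2324113 , -0.63322608,  0.22571216]), 'ee_rot': array([ 3.14005594e+00, -1.51734250e-04, -2.78989162e+00]), 'force': array([ 0.27833526,  0.40248443, -0.62930363]), 'moment': array([ 0.04209205,  0.02422583, -0.02427353]), 'gripper_force': 0.0, 'width': 0.08774212553221537}
```

View pics/top0.png

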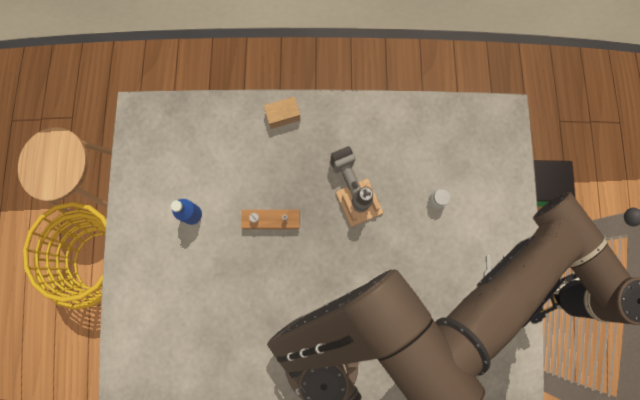

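View pics/scene0.png

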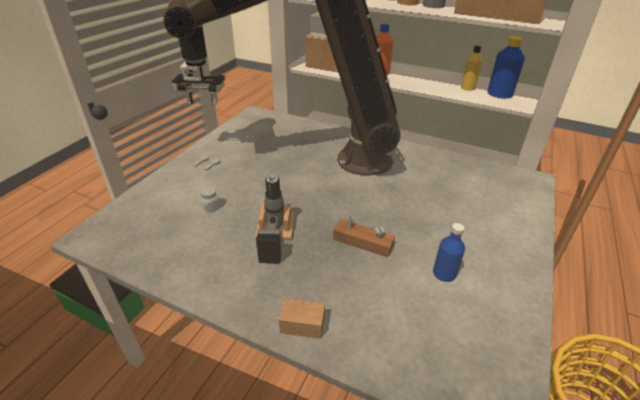

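The top view shows the wide-headed bit at (254,217), the plug bit at (285,217), the chuck at (365,196), the bottle at (186,210) and the jar at (440,199). Next I'll convert these to world positions.

Run:
```python
from h import *
z=np.load("/tmp/top0.npz"); X=z["X"]
def reg(u0,u1,v0,v1,lo,hi):
    P=X[v0:v1,u0:u1].reshape(-1,3); P=P[(P[:,2]>lo)&(P[:,2]<hi)]; 
    if len(P): print(len(P),P.mean(0).round(4),((P.max(0)+P.min(0))/2).round(4),P.min(0).round(3),P.max(0).round(3))
reg(235,305,200,235,.035,.052)
reg(242,266,205,230,.06,.09)
reg(275,296,205,230,.06,.1)
print("chuck")
for lo in(.13,.16,.19,.195): reg(345,385,175,215,lo,.23)
reg(425,455,185,215,.06,.09)
reg(165,205,190,230,.05,.25)
reg(325,365,140,180,.05,.2)
i,j=196,365
print(X[188:206,356:376,2].round(3))
```

```text
986 [0.4807 0.1679 0.0434] [0.4811 0.1702 0.0435] [0.45  0.078 0.035] [0.512 0.263 0.052]
59 [0.48   0.2198 0.0748] [0.48   0.2198 0.0735] [0.467 0.208 0.066] [0.493 0.231 0.081]
26 [0.4808 0.1214 0.0841] [0.4814 0.1217 0.0776] [0.474 0.115 0.064] [0.489 0.129 0.091]
chuck
267 [ 0.5336 -0.123   0.175 ] [ 0.5353 -0.1247  0.1675] [ 0.512 -0.152  0.13 ] [ 0.559 -0.098  0.205]
189 [ 0.5364 -0.1249  0.1877] [ 0.5364 -0.1252  0.1825] [ 0.514 -0.146  0.16 ] [ 0.559 -0.104  0.205]
124 [ 0.5367 -0.1252  0.1965] [ 0.5374 -0.125   0.1974] [ 0.516 -0.146  0.19 ] [ 0.559 -0.104  0.205]
85 [ 0.5381 -0.1258  0.1981] [ 0.5373 -0.1257  0.1999] [ 0.516 -0.145  0.195] [ 0.559 -0.106  0.205]
205 [ 0.5495 -0.389   0.0731] [ 0.5507 -0.3902  0.0723] [ 0.526 -0.418  0.062] [ 0.576 -0.362  0.083]
521 [0.493  0.43   0.1322] [0.4979 0.441  0.1226] [0.462 0.406 0.05 ] [0.534 0.476 0.195]
540 [ 0.6579 -0.0697  0.088 ] [ 0.6557 -0.068   0.0809] [ 0.605 -0.111  0.05 ] [ 0.706 -0.026  0.112]
[[ 0.07   0.07   0.071  0.064  0.19   0.196  0.199  0.197  0.198  0.197
   0.2    0.196  0.196  0.201  0.192  0.065  0.014 -0
[... 1785 characters left out ...]
.142  0.156  0.163  0.171  0.179  0.176  0.171
   0.176  0.17   0.155  0.144  0.134  0.123  0.112  0.063  0.061  0.059]
 [ 0.129  0.13   0.148  0.147  0.146  0.147  0.155  0.156  0.155  0.174
   0.152  0.155  0.145  0.143  0.126  0.119  0.05   0.063  0.067  0.066]
 [ 0.126  0.125  0.125  0.14   0.144  0.144  0.147  0.146  0.144  0.148
   0.147  0.146  0.132  0.129  0.119  0.116  0.047  0.057  0.063  0.069]
 [ 0.12   0.123  0.129  0.131  0.138  0.141  0.139  0.142  0.144  0.137
   0.135  0.134  0.125  0.124  0.11   0.016  0.036  0.055  0.065  0.065]
 [ 0.111  0.114  0.119  0.122  0.129  0.129  0.131  0.129  0.131  0.126
   0.131  0.125  0.12   0.112  0.017  0.018  0.027  0.041  0.06   0.07 ]]
```

Request:
servo_tool(moves=[{"dx": 0.022,"dy": 0.038,"dz": 0.01,"roll": 7,"jaw": 1},{"dx": 0.022,"dy": 0.038,"dz": 0.01,"roll": 7,"jaw": 1},{"dx": 0.022,"dy": 0.038,"dz": 0.01,"roll": 7,"jaw": 1},{"dx": 0.022,"dy": 0.038,"dz": 0.01,"roll": 7,"jaw": 1},{"dx": 0.022,"dy": 0.038,"dz": 0.01,"roll": 7,"jaw": 1},{"dx": 0.022,"dy": 0.038,"dz": 0.01,"roll": 7,"jaw": 1},{"dx": 0.022,"dy": 0.038,"dz": 0.01,"roll": 7,"jaw": 1},{"dx": 0.022,"dy": 0.038,"dz": 0.01,"roll": 7,"jaw": 1},{"dx": 0.022,"dy": 0.038,"dz": 0.0,"roll": 7,"jaw": 1},{"dx": 0.022,"dy": 0.038,"dz": 0.0,"roll": 7,"jaw": 1}])

```text
t: 1.35
eef_pos: [0.453, -0.2522, 0.3065]
ee_rot: [-3.142, 0.0, -1.564]
force: [1.2, -0.7, -0.3]
width: 0.0879
gripper_force: 0.0
```

Request:
servo_tool(moves=[{"dx": 0.003,"dy": 0.052},{"dx": 0.003,"dy": 0.052},{"dx": 0.003,"dy": 0.052},{"dx": 0.003,"dy": 0.052},{"dx": 0.003,"dy": 0.052},{"dx": 0.003,"dy": 0.052},{"dx": 0.003,"dy": 0.052},{"dx": 0.003,"dy": 0.052,"dz": -0.03},{"dx": 0.003,"dy": 0.052,"dz": -0.05},{"dx": 0.003,"dy": 0.0,"dz": -0.03}])

```text
$.moves[0]: bad value
```

Run:
```python
from h import *
s=get_state(); print(s["eef_pos"],s["ee_rot"],s["q"],s["t"])
im,d,X=cloud("wrist"); save("w1",im)
P=X.reshape(-1,3)
for lo,hi in((.06,.076),(.035,.052)):
    m=(P[:,2]>lo)&(P[:,2]<hi)&(abs(P[:,0]-.48)<.06)&(abs(P[:,1]-.22)<(.03 if lo>.05 else .2)); Q=P[m]
    if len(Q): print(len(Q),Q.mean(0),np.percentile(Q,[1,99],axis=0).mean(0),Q.min(0),Q.max(0))
```

```text
[ 0.45296262 -0.25218078  0.30650402] [-3.14154623e+00  2.39605543e-04 -1.56396423e+00] [-1.29222761e-01  5.41499630e-02 -1.96362057e-01 -2.51540602e-04
 -1.32027082e+00  1.36117211e-01] 1.35
```

View pics/w1.png

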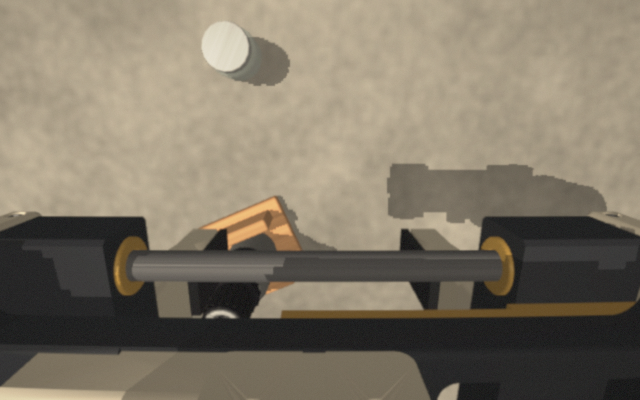

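The second move was refused because its rows were missing keys. The picture shows the jar at (228,47) and the drill's stand at (255,230), so the camera looks toward -y. I'll resend the move with every row complete.

Request:
servo_tool(moves=[{"dx": 0.003,"dy": 0.052,"dz": 0,"roll": 0,"jaw": 1},{"dx": 0.003,"dy": 0.052,"dz": 0,"roll": 0,"jaw": 1},{"dx": 0.003,"dy": 0.052,"dz": 0,"roll": 0,"jaw": 1},{"dx": 0.003,"dy": 0.052,"dz": 0,"roll": 0,"jaw": 1},{"dx": 0.003,"dy": 0.052,"dz": 0,"roll": 0,"jaw": 1},{"dx": 0.003,"dy": 0.052,"dz": 0,"roll": 0,"jaw": 1},{"dx": 0.003,"dy": 0.052,"dz": 0,"roll": 0,"jaw": 1},{"dx": 0.003,"dy": 0.052,"dz": -0.03,"roll": 0,"jaw": 1},{"dx": 0.003,"dy": 0.056,"dz": -0.04,"roll": 0,"jaw": 1},{"dx": 0,"dy": 0,"dz": -0.03,"roll": 0,"jaw": 1}])

```text
t: 2.65
eef_pos: [0.4788, 0.2158, 0.2082]
ee_rot: [3.14, -0.001, -1.565]
force: [-1.0, -1.3, 0.2]
width: 0.0875
gripper_force: 0.0
```

Run:
```python
from h import *
s=get_state(); print(s["eef_pos"],s["ee_rot"],s["q"],s["t"])
im,d,X=cloud("wrist"); save("w2",im)
P=X.reshape(-1,3)
for lo,hi in((.068,.08),(.04,.05)):
    m=(P[:,2]>lo)&(P[:,2]<hi)&(abs(P[:,0]-.48)<.04)&(abs(P[:,1]-.22)<(.03 if lo>.05 else .2)); Q=P[m]
    if len(Q): print(len(Q),Q.mean(0),np.percentile(Q,[2,98],axis=0).mean(0),Q.min(0),Q.max(0))
```

```text
[0.47884906 0.21580175 0.2082186 ] [ 3.14042200e+00 -7.32939079e-04 -1.56511814e+00] [ 7.96982314e-01  1.26445896e-01 -3.41906897e-01 -3.55525471e-04
 -1.10378775e+00 -7.91144282e-01] 2.65
850 [0.48103895 0.22035026 0.07654208] [0.48105396 0.22072211 0.07488534] [0.46701713 0.20624704 0.06837383] [0.49510785 0.23576875 0.0798537 ]
11423 [0.48128256 0.16185586 0.04481818] [0.48128095 0.17110311 0.04484993] [0.45086333 0.07678988 0.0418857 ] [0.51190561 0.26694159 0.04840551]
```

View pics/w2.png

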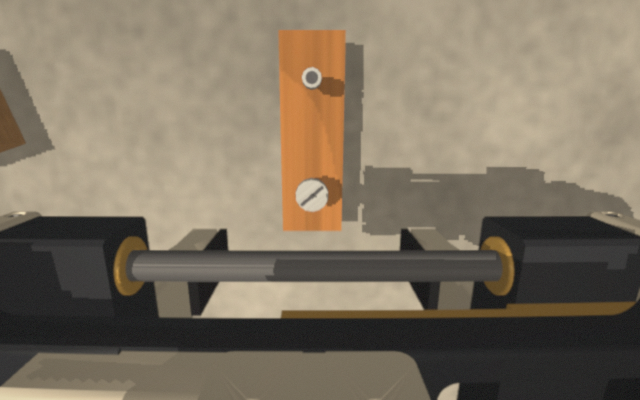

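The wide head is at pixel (312,195) and the plug bit at (312,77), which puts the target bit at (0.481, 0.2205). I'll descend over it.

Request:
servo_tool(moves=[{"dx": 0.0016,"dy": 0.002,"dz": -0.02,"roll": 0,"jaw": 1},{"dx": 0,"dy": 0,"dz": -0.03,"roll": 0,"jaw": 1},{"dx": 0,"dy": 0,"dz": -0.03,"roll": 0,"jaw": 1},{"dx": 0,"dy": 0,"dz": -0.03,"roll": 0,"jaw": 1},{"dx": 0,"dy": 0,"dz": -0.02,"roll": 0,"jaw": 1},{"dx": 0,"dy": 0,"dz": -0.01,"roll": 0,"jaw": 1},{"dx": 0,"dy": 0,"dz": 0,"roll": 0,"jaw": 1},{"dx": 0,"dy": 0,"dz": 0,"roll": 0,"jaw": 1},{"dx": 0,"dy": 0,"dz": 0,"roll": 0,"jaw": 1},{"dx": 0,"dy": 0,"dz": 0,"roll": 0,"jaw": 1}], newtons=25)

```text
t: 3.95
eef_pos: [0.4811, 0.2154, 0.0708]
ee_rot: [-3.141, 0.001, -1.568]
force: [0.3, 0.4, 0.3]
width: 0.0876
gripper_force: 0.0
```

Request:
servo_tool(moves=[{"dx": 0,"dy": 0.005,"dz": -0.006,"roll": 0,"jaw": 1},{"dx": 0,"dy": 0,"dz": 0,"roll": 0,"jaw": 1},{"dx": 0,"dy": 0,"dz": 0,"roll": 0,"jaw": 0.5},{"dx": 0,"dy": 0,"dz": 0,"roll": 0,"jaw": 0},{"dx": 0,"dy": 0,"dz": 0,"roll": 0,"jaw": 0},{"dx": 0,"dy": 0,"dz": 0,"roll": 0,"jaw": 0},{"dx": 0,"dy": 0,"dz": 0,"roll": 0,"jaw": 0},{"dx": 0,"dy": 0,"dz": 0,"roll": 0,"jaw": 0},{"dx": 0,"dy": 0,"dz": 0,"roll": 0,"jaw": 0},{"dx": 0,"dy": 0,"dz": 0,"roll": 0,"jaw": 0}], newtons=25)

```text
t: 5.2
eef_pos: [0.4809, 0.2201, 0.0643]
ee_rot: [3.142, 0.0, -1.568]
force: [-0.0, 0.5, -0.3]
width: 0.0293
gripper_force: 25.0
```

Request:
servo_tool(moves=[{"dx": 0,"dy": 0,"dz": 0.02,"roll": 0,"jaw": 0},{"dx": 0,"dy": 0,"dz": 0.03,"roll": 0,"jaw": 0},{"dx": 0,"dy": 0,"dz": 0.04,"roll": 0,"jaw": 0},{"dx": 0,"dy": 0,"dz": 0.05,"roll": 0,"jaw": 0},{"dx": 0,"dy": -0.02,"dz": 0.04,"roll": 0,"jaw": 0},{"dx": 0.01,"dy": -0.04,"dz": 0.03,"roll": 0,"jaw": 0},{"dx": 0.01,"dy": -0.045,"dz": 0,"roll": 0,"jaw": 0},{"dx": 0.01,"dy": -0.045,"dz": 0,"roll": 0,"jaw": 0},{"dx": 0.01,"dy": -0.045,"dz": 0,"roll": 0,"jaw": 0},{"dx": 0.01,"dy": -0.045,"dz": 0,"roll": 0,"jaw": 0}])

```text
t: 6.45
eef_pos: [0.5308, -0.0213, 0.2743]
ee_rot: [-3.142, 0.0, -1.568]
force: [0.1, -0.4, -0.4]
width: 0.029
gripper_force: 25.0
```

Run:
```python
from h import *
s=get_state(); print(s["eef_pos"],s["width"],s["t"])
im,d,X=cloud("wrist"); save("w3",im)
np.savez("/tmp/w3.npz",im=im,X=X)
P=X.reshape(-1,3)
for lo,hi in((.192,.206),(.14,.15)):
    m=(P[:,2]>lo)&(P[:,2]<hi)&(np.hypot(P[:,0]-.537,P[:,1]+.1255)<.035); Q=P[m]
    if len(Q): print(len(Q),Q.mean(0),np.percentile(Q,[2,98],axis=0).mean(0),Q.min(0),Q.max(0))
```

```text
[ 0.53083901 -0.02127959  0.27426723] 0.029026402065756032 6.45
2524 [ 0.53779614 -0.12562995  0.19836869] [ 0.5377918  -0.12504898  0.19688483] [ 0.51578565 -0.14658647  0.1920388 ] [ 0.55984573 -0.10296239  0.20192143]
375 [ 0.53510068 -0.10852956  0.14636318] [ 0.53691852 -0.11294305  0.14513277] [ 0.51161702 -0.12994468  0.14004253] [ 0.56395076 -0.09873266  0.14840812]
```

View pics/w3.png

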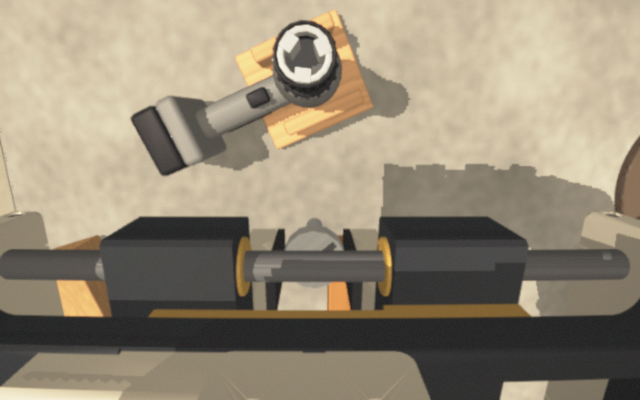

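The chuck mouth is at pixel (305,53), or world (0.5378, -0.1252), and the bit is held upright at (315,243). I'll move over the chuck.

Request:
servo_tool(moves=[{"dx": 0.002,"dy": -0.03,"dz": 0,"roll": 0,"jaw": 0},{"dx": 0.002,"dy": -0.035,"dz": 0,"roll": 0,"jaw": 0},{"dx": 0.002,"dy": -0.025,"dz": 0,"roll": 0,"jaw": 0},{"dx": 0.001,"dy": -0.014,"dz": 0,"roll": 0,"jaw": 0},{"dx": 0,"dy": 0,"dz": -0.01,"roll": 0,"jaw": 0},{"dx": 0,"dy": 0,"dz": -0.01,"roll": 0,"jaw": 0},{"dx": 0,"dy": 0,"dz": 0,"roll": 0,"jaw": 0},{"dx": 0,"dy": 0,"dz": 0,"roll": 0,"jaw": 0},{"dx": 0,"dy": 0,"dz": 0,"roll": 0,"jaw": 0},{"dx": 0,"dy": 0,"dz": 0,"roll": 0,"jaw": 0}])

```text
t: 7.75
eef_pos: [0.5381, -0.1237, 0.2546]
ee_rot: [-3.141, 0.0, -1.568]
force: [-0.2, -0.2, -0.7]
width: 0.0288
gripper_force: 25.0
```

Request:
servo_tool(moves=[{"dx": 0,"dy": -0.0018,"dz": 0,"roll": 0,"jaw": 0},{"dx": 0,"dy": 0,"dz": -0.006,"roll": 0,"jaw": 0},{"dx": 0,"dy": 0,"dz": -0.006,"roll": 0,"jaw": 0},{"dx": 0,"dy": 0,"dz": -0.006,"roll": 0,"jaw": 0},{"dx": 0,"dy": 0,"dz": -0.006,"roll": 0,"jaw": 0},{"dx": 0,"dy": 0,"dz": -0.006,"roll": 0,"jaw": 0},{"dx": 0,"dy": 0,"dz": -0.006,"roll": 0,"jaw": 0},{"dx": 0,"dy": 0,"dz": -0.006,"roll": 0,"jaw": 0},{"dx": 0,"dy": 0,"dz": -0.002,"roll": 0,"jaw": 0},{"dx": 0,"dy": 0,"dz": 0,"roll": 0,"jaw": 0}])

```text
t: 9.0
eef_pos: [0.5379, -0.1257, 0.2102]
ee_rot: [3.141, -0.0, -1.568]
force: [-0.1, 0.8, -0.4]
width: 0.029
gripper_force: 25.0
```

Request:
servo_tool(moves=[{"dx": 0,"dy": 0,"dz": -0.0025,"roll": 0,"jaw": 0},{"dx": 0,"dy": 0,"dz": 0,"roll": 0,"jaw": 0},{"dx": 0,"dy": 0,"dz": 0,"roll": 0,"jaw": 0.6},{"dx": 0,"dy": 0,"dz": 0,"roll": 0,"jaw": 1},{"dx": 0,"dy": 0,"dz": 0,"roll": 0,"jaw": 1},{"dx": 0,"dy": 0,"dz": 0,"roll": 0,"jaw": 1},{"dx": 0,"dy": 0,"dz": 0,"roll": 0,"jaw": 1},{"dx": 0,"dy": 0,"dz": 0.02,"roll": 8,"jaw": 1},{"dx": 0,"dy": 0,"dz": 0.04,"roll": 8,"jaw": 1},{"dx": 0,"dy": 0.05,"dz": 0.02,"roll": 8,"jaw": 1}], newtons=60)

```text
t: 10.25
eef_pos: [0.5386, -0.077, 0.2898]
ee_rot: [-3.14, -0.001, -1.148]
force: [0.2, 1.3, -0.6]
width: 0.0875
gripper_force: 0.0
```

Run:
```python
from h import *
s=get_state(); print(s["eef_pos"],s["ee_rot"],s["q"],s["width"],s["t"])
im,d,X=cloud("wrist"); save("w4",im)
P=X.reshape(-1,3)
for lo,hi in((.212,.226),(.19,.204)):
    m=(P[:,2]>lo)&(P[:,2]<hi)&(np.hypot(P[:,0]-.538,P[:,1]+.1255)<.035); Q=P[m]
    if len(Q): print(len(Q),Q.mean(0),np.median(Q,axis=0),np.percentile(Q,[2,98],axis=0).mean(0))
```

```text
[ 0.53856914 -0.07700971  0.2897567 ] [-3.13989904e+00 -1.37590847e-03 -1.14830598e+00] [ 2.19006856e-01  1.04971763e-01 -1.78095824e-01  1.04752800e-03
 -1.28579217e+00  2.03191106e-01] 0.08746219313347202 10.25
1459 [ 0.53842174 -0.12402334  0.21895521] [ 0.53846831 -0.12412962  0.2189501 ] [ 0.53829229 -0.12383865  0.21915503]
1096 [ 0.54071894 -0.12918567  0.19796708] [ 0.54379805 -0.13270685  0.19820983] [ 0.5380335  -0.1253553   0.19639743]
```

View pics/w4.png

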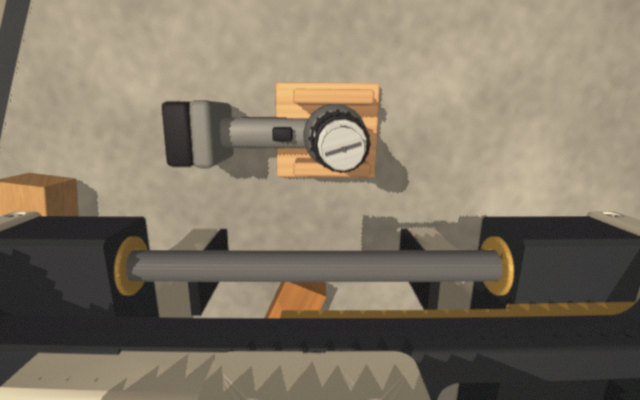

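The head top is at 0.219 m, so the bit is home and standing in the chuck at pixel (343,148). Next I'll rotate back counter-clockwise and go down around the sleeve.

Request:
servo_tool(moves=[{"dx": 0,"dy": -0.02,"dz": 0,"roll": 10,"jaw": 1},{"dx": 0,"dy": -0.028,"dz": 0,"roll": 10,"jaw": 1},{"dx": 0,"dy": 0,"dz": 0,"roll": 10,"jaw": 1},{"dx": 0,"dy": 0,"dz": 0,"roll": 10,"jaw": 1},{"dx": 0,"dy": 0,"dz": 0,"roll": 10,"jaw": 1},{"dx": 0,"dy": 0,"dz": 0,"roll": 10,"jaw": 1},{"dx": 0,"dy": 0,"dz": 0,"roll": 10,"jaw": 1},{"dx": 0,"dy": 0,"dz": 0,"roll": 10,"jaw": 1},{"dx": 0,"dy": 0,"dz": 0,"roll": 10,"jaw": 1},{"dx": 0,"dy": 0,"dz": 0,"roll": 0,"jaw": 1}])

```text
t: 11.55
eef_pos: [0.5378, -0.1236, 0.2877]
ee_rot: [-3.142, 0.0, 0.42]
force: [-0.2, -0.4, -0.0]
width: 0.0878
gripper_force: 0.0
```

```bash
python3 -c "
from h import *
s=get_state(); print(s['eef_pos'],s['ee_rot'],s['q'])"
```

```text
[ 0.53783492 -0.1235935   0.28769237] [-3.14154732e+00  1.41410422e-04  4.20450217e-01] [ 1.29084910e-01  1.20949638e-01 -1.63885197e-01 -2.91813053e-06
 -1.28610996e+00  1.86216245e+00]
```

Request:
servo_tool(moves=[{"dx": 0,"dy": -0.0017,"dz": -0.03,"roll": 0,"jaw": 1},{"dx": 0,"dy": 0,"dz": -0.03,"roll": 0,"jaw": 1},{"dx": 0,"dy": 0,"dz": -0.03,"roll": 0,"jaw": 1},{"dx": 0,"dy": 0,"dz": -0.02,"roll": 0,"jaw": 1},{"dx": 0,"dy": 0,"dz": -0.01,"roll": 0,"jaw": 1},{"dx": 0,"dy": 0,"dz": 0,"roll": 0,"jaw": 1},{"dx": 0,"dy": 0,"dz": 0,"roll": 0,"jaw": 1},{"dx": 0,"dy": 0,"dz": 0,"roll": 0,"jaw": 1},{"dx": 0,"dy": 0,"dz": 0,"roll": 0,"jaw": 1},{"dx": 0,"dy": 0,"dz": 0,"roll": 0,"jaw": 1}])

```text
t: 12.8
eef_pos: [0.538, -0.1253, 0.168]
ee_rot: [3.141, -0.0, 0.422]
force: [0.5, -0.6, 0.5]
width: 0.0872
gripper_force: 0.0
```

Request:
servo_tool(moves=[{"dx": 0,"dy": 0,"dz": 0,"roll": 0,"jaw": 0.6},{"dx": 0,"dy": 0,"dz": 0,"roll": 0,"jaw": 0.3},{"dx": 0,"dy": 0,"dz": 0,"roll": 0,"jaw": 0.3},{"dx": 0,"dy": 0,"dz": 0,"roll": 0,"jaw": 0.3},{"dx": 0,"dy": 0,"dz": 0,"roll": 0,"jaw": 0.3},{"dx": 0,"dy": 0,"dz": 0,"roll": 0,"jaw": 0.3},{"dx": 0,"dy": 0,"dz": 0,"roll": -5,"jaw": 0.3},{"dx": 0,"dy": 0,"dz": 0,"roll": -5,"jaw": 0.3},{"dx": 0,"dy": 0,"dz": 0,"roll": 0,"jaw": 0.3},{"dx": 0,"dy": 0,"dz": 0,"roll": 0,"jaw": 0.3}], newtons=60)

```text
t: 14.05
eef_pos: [0.5378, -0.1251, 0.1678]
ee_rot: [-3.141, -0.0, 0.249]
force: [-2.1, 3.6, 1.9]
width: 0.0419
gripper_force: 60.0
```

```bash
python3 -c "
from h import *
s=get_state(); print(s['moment'],s['q'])"
```

```text
[ 1.25301232  0.75122012 -0.33163371] [ 1.25923782e-01  2.04930340e-01 -3.44079420e-01 -5.19029429e-04
 -1.02182926e+00  1.69364631e+00]
```

Request:
servo_tool(moves=[{"dx": 0,"dy": 0,"dz": 0,"roll": -8,"jaw": 0.3},{"dx": 0,"dy": 0,"dz": 0,"roll": -8,"jaw": 0.3},{"dx": 0,"dy": 0,"dz": 0,"roll": -8,"jaw": 0.3},{"dx": 0,"dy": 0,"dz": 0,"roll": -8,"jaw": 0.3},{"dx": 0,"dy": 0,"dz": 0,"roll": -8,"jaw": 0.3},{"dx": 0,"dy": 0,"dz": 0,"roll": -8,"jaw": 0.3},{"dx": 0,"dy": 0,"dz": 0,"roll": -8,"jaw": 0.3},{"dx": 0,"dy": 0,"dz": 0,"roll": -8,"jaw": 0.3},{"dx": 0,"dy": 0,"dz": 0,"roll": -8,"jaw": 0.3},{"dx": 0,"dy": 0,"dz": 0,"roll": -8,"jaw": 0.3}])

```text
t: 15.3
eef_pos: [0.5375, -0.1255, 0.1678]
ee_rot: [3.141, 0.0, -1.152]
force: [-2.5, 1.3, 1.0]
width: 0.0416
gripper_force: 60.0
```

```bash
python3 -c "
from h import *
s=get_state(); print(s['moment'],s['q'][5],s['ee_rot'])"
```

```text
[0.67914454 0.89649754 0.28956812] 0.29337334412865007 [ 3.14086655e+00  3.59786071e-06 -1.15164407e+00]
```

Request:
servo_tool(moves=[{"dx": 0,"dy": 0,"dz": 0,"roll": -5,"jaw": 0.3},{"dx": 0,"dy": 0,"dz": 0,"roll": -5,"jaw": 0.3},{"dx": 0,"dy": 0,"dz": 0,"roll": -5,"jaw": 0.3},{"dx": 0,"dy": 0,"dz": 0,"roll": -5,"jaw": 0.3},{"dx": 0,"dy": 0,"dz": 0,"roll": -5,"jaw": 0.3},{"dx": 0,"dy": 0,"dz": 0,"roll": -5,"jaw": 0.3},{"dx": 0,"dy": 0,"dz": 0,"roll": -5,"jaw": 0.3},{"dx": 0,"dy": 0,"dz": 0,"roll": -5,"jaw": 0.3},{"dx": 0,"dy": 0,"dz": 0,"roll": -4,"jaw": 0.3},{"dx": 0,"dy": 0,"dz": 0,"roll": -4,"jaw": 0.3}])

```text
t: 16.55
eef_pos: [0.5372, -0.1255, 0.1677]
ee_rot: [3.141, -0.001, -1.987]
force: [-3.6, 3.3, 2.5]
width: 0.0418
gripper_force: 60.0
```

```bash
python3 -c "
from h import *
s=get_state(); print(s['moment'],s['q'][5],s['ee_rot'],s['joint_efforts'][5])"
```

```text
[0.75159061 1.22552529 0.50386638] -0.5418942656440894 [ 3.14056682e+00 -8.39696370e-04 -1.98685171e+00] 0.41220889426767826
```

Request:
servo_tool(moves=[{"dx": 0,"dy": 0,"dz": 0,"roll": -3,"jaw": 0.3},{"dx": 0,"dy": 0,"dz": 0,"roll": -3,"jaw": 0.3},{"dx": 0,"dy": 0,"dz": 0,"roll": -3,"jaw": 0.3},{"dx": 0,"dy": 0,"dz": 0,"roll": -3,"jaw": 0.3},{"dx": 0,"dy": 0,"dz": 0,"roll": -2,"jaw": 0.3},{"dx": 0,"dy": 0,"dz": 0,"roll": -2,"jaw": 0.3},{"dx": 0,"dy": 0,"dz": 0,"roll": -2,"jaw": 0.3},{"dx": 0,"dy": 0,"dz": 0,"roll": 0,"jaw": 0.3},{"dx": 0,"dy": 0,"dz": 0,"roll": 0,"jaw": 0.3},{"dx": 0,"dy": 0,"dz": 0,"roll": 0,"jaw": 0.3}])

```text
t: 17.8
eef_pos: [0.5367, -0.1259, 0.1678]
ee_rot: [3.141, -0.003, -2.296]
force: [-5.1, 0.7, 3.6]
width: 0.0422
gripper_force: 60.0
```

```bash
python3 -c "
from h import *
s=get_state(); print(s['moment'],s['q'][5],s['ee_rot'],s['joint_efforts'][5])"
```

```text
[0.3061738  2.04447617 1.70572114] -0.8520515856400871 [ 3.14064191e+00 -2.83144461e-03 -2.29632509e+00] -1.753169260919094
```

The wrist moment is 1.7 N m, well above the sleeve's friction, so the stop has been reached. I'll release and rise.

Request:
servo_tool(moves=[{"dx": 0,"dy": 0,"dz": 0,"roll": 0,"jaw": 0.7},{"dx": 0,"dy": 0,"dz": 0,"roll": 0,"jaw": 1},{"dx": 0,"dy": 0,"dz": 0,"roll": 0,"jaw": 1},{"dx": 0,"dy": 0,"dz": 0,"roll": 0,"jaw": 1},{"dx": 0,"dy": 0,"dz": 0,"roll": 0,"jaw": 1},{"dx": 0,"dy": 0,"dz": 0.02,"roll": 0,"jaw": 1},{"dx": 0,"dy": 0,"dz": 0.04,"roll": 0,"jaw": 1},{"dx": 0,"dy": 0,"dz": 0.05,"roll": 0,"jaw": 1},{"dx": -0.02,"dy": 0.04,"dz": 0.03,"roll": 0,"jaw": 1},{"dx": -0.02,"dy": 0.04,"dz": 0,"roll": 0,"jaw": 1}])

```text
t: 19.05
eef_pos: [0.4986, -0.0447, 0.3104]
ee_rot: [-3.139, 0.004, -2.302]
force: [0.3, 1.0, 0.3]
width: 0.0875
gripper_force: 0.0
```

Run:
```python
from h import *
s=get_state(); print(s["eef_pos"],s["moment"],s["force"],s["width"],s["t"])
im,d,X=cloud("wrist"); save("w5",im)
P=X.reshape(-1,3)
for lo,hi in((.212,.226),(.19,.204)):
    m=(P[:,2]>lo)&(P[:,2]<hi)&(np.hypot(P[:,0]-.538,P[:,1]+.1255)<.035); Q=P[m]
    if len(Q): print(len(Q),Q.mean(0),np.median(Q,axis=0),np.percentile(Q,[2,98],axis=0).mean(0)); A=np.c_[Q[:,:2],np.ones(len(Q))]; print(np.linalg.lstsq(A,Q[:,2],rcond=None)[0])
```

```text
[ 0.49864114 -0.04469914  0.31037554] [ 0.15585842 -0.04972502  0.00455933] [0.25845153 0.99895379 0.32043225] 0.08745657214571932 19.05
1237 [ 0.53680631 -0.12502875  0.21870386] [ 0.53662245 -0.12496255  0.21882103] [ 0.53713218 -0.12506916  0.21733642]
[ 0.04502448 -0.01517334  0.19263734]
964 [ 0.52934954 -0.12233284  0.19743811] [ 0.52666965 -0.11980827  0.19808857] [ 0.53501166 -0.12474613  0.19563324]
[ 0.04575508 -0.01577198  0.17128825]
```

View pics/w5.png

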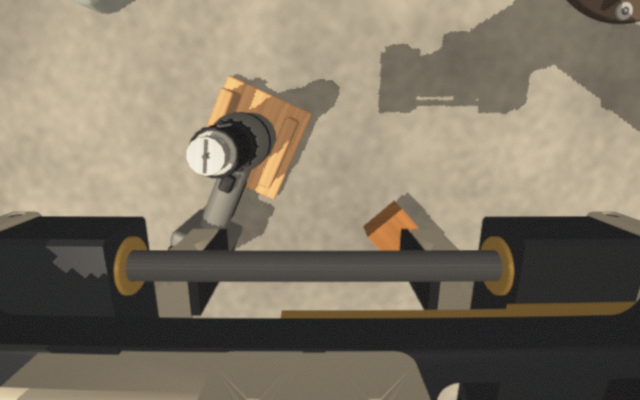

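The head top is at 0.2187 m, on the axis and parallel to the chuck's nose at pixel (208,156), and the gripper is clear. I'll hand it in.

```bash
python3 -c "
from station import *
print(job_done())"
```

```text
the job is handed in; nothing more can be done
None
```

The job is handed in: the wide-headed bit stands fully home in the chuck and the sleeve is turned to its stop, with nothing held. The hand-in returned no verdict, and jaw grip is inferred from the 1.7 N m wrist moment at the stop.

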